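Dispense grinding balls through the right dial hole

ROBOT

A 6-joint arm with a two-finger parallel gripper is mounted at the origin on the work surface. World frame = base frame: x ahead of the robot, y to its left, z up, the work surface at z = 0. Lengths are in m, angles in rad, forces in N, time in s.
With the tool pointing down it reaches from about 0.35 to 0.85 m from the base axis. Payload 8.1 kg.
Tool frame: the origin (TCP) lies at the very end of the fingers, on their centre line; the grasp point (between the pads) lies 19 mm behind it; z points along the fingers, y is the direction in which the jaws open and shut (so a half turn about z gives the same grasp; the last joint's range is limited). The gripper opens to 93 mm and grips with 3 to 60 N. Pads are 15 mm wide; open, the fingers measure 128 mm over their backs; the gripper's body (75 mm by 188 mm) begins 65 mm behind the grasp point.
Start: joints at [-1.303, 0.13, 1.488, -0, 1.523, -0.085], TCP at [0.207, -0.563, 0.219] pointing down, gripper open.
Joint ranges: [-2.96, 2.96], [-0.89, 2.26], [0.02, 2.5], [-1.34, 4.48], [0, 2.73], [-2.66, 2.66]. Speed limits (rad/s): [2.39, 2.39, 2.79, 3.14, 3.14, 3.14].

INTERFACE

Orientations are given as a rotation vector (axis times angle).
In Python, from plant import * gives the robot as it stands.
- The arm moves only by the tool apply_moves, never from a script. Its argument "commands" is one flat list of numbers, 7 for each row, row after row: the shift along the world's x, y, z in cm, then the turn, a rotation vector about the world's x, y, z in rad, then the finger opening in cm, from 0 to 9.3. A call has 1 to 8 rows; each row shifts and turns the pose as measured when the row begins; what a row does not reach is not made up. A row lasts 1/8 s, in which the tool goes at most 62.5 mm and 10.7 degrees, less where a joint would pass 70% of its speed; a pose out of reach is approached as far as the arm can. A call with a gripper value outside its range is refused whole. The fingers move at their own pace and stop on an object; "squeeze" is the grip in N (left out, the last holds). Time passes only in rows, so rows that do not move let the fingers close. It gives the time, the measured TCP pose, the force and the opening at its end, in the units of the state.
- read_state(): the state, without advancing time (a new reading comes with each control period).
- read_camera(name): name is "side" or "top"; returns (picture, depth): 384x512x3 uint8, blue, green, red; 384x512 float32, m along the optical axis (not along the pixel's ray), 0 where there is no reading.
- camera_model(name): a dict with "intrinsics" (3x3 intrinsics, pixels), "R" (3x3) and "t" (3): a world point X has camera coordinates R X + t. Camera axes: x right, y down, z forward; pixel columns grow to the right and rows downward; lengths in m; the calibration is good to about 2 mm. A picture is of the moment at which its call begins. camera_model takes no time and is no camera call.
- close_job(): hands the job in, once; it reports no verdict.
Trained networks look in the newest picture that a camera, given by its name, has taken for a name from the list of things; names that differ only in an ending like _2 or _b are one class to them, and where a whole thing is asked for, a point or a joint stands for the part that bears it (a point fixed in the world has none). Each returns a list of dicts, best first, with "conf" (0 to 1); they miss things now and then, are a little off and sometimes report something else, mostly with a low value. They report only what shows in the picture. A call takes as long as a camera call. They do not tell look-alikes from the thing itself.
- find_in(query, camera): "point" ([x, y, z] in m, in the coordinates of the camera as it stood for that picture, good to about 4 mm: the middle of the surface that is visible of it).
- cut_out(query, camera): "mask" (384x512 bool, what is visible of it).
- spot_point(query, camera): "point" ([x, y, z] in m, in the coordinates of the camera as it stood for that picture, good to about 4 mm: a listed point, or the origin of a listed thing).
The state is a dict: "t": time; "q": joint angles; "dq": joint speeds; "joint_torque": joint torques, N m; "tool_pos": TCP position; "orientation": TCP orientation; "force": force on the tool from outside, world axes, zero at the start; "wrist_torque": the same for the moment, N m; "opening": finger opening in m.
Only numpy, scipy, OpenCV 4.12 (cv2) and the standard library are available. Lean on these libraries where they do the work, as an engineer would, in place of code of your own. Each camera call takes 0.05 s, during which the arm holds its last target. There are 200 camera calls.

TASK

Turn the cap dial of the ball dispenser until the hole that lets the small steel balls out but holds back the big plastic one lies over the clear chamber; then tip the dispenser with its crank so that all three small balls run into the steel dish, and swing it fully back upright. The big ball stays inside; leave the dish and the things around the dispenser where they are.

Things in the scene. Friction and masses are not known exactly. Their poses are not given: they have to be found in the camera images.
- dial (a joint): Angle (rad) of the white dial cap (116 mm across, 5 mm thick) over the clear chamber; grows counter-clockwise seen from above (hopper upright), runs -1.8 to 1.8, stays where left (0.06 N m, no clicks). Its three holes come over the chamber at: 0 the small (10 mm), +1.3 the middle (25 mm), -1.3 the large (32 mm), each good within 0.15 rad. Balls: small 14 mm, big 28 mm.
- hopper (a joint): Tipping angle (rad) of the hopper (chamber, dial and crank together): 0 upright, dial on top, against a stop; grows as the dial swings over towards the dish; stop at 2.4. Stiff hinge (0.2 N m, about 3 to 4 N at the crank), stays where it is left. Balls that fit the hole run out by themselves when it is tipped to 2.1 to 2.3.
- knob_grip (a point): Point to grip on the black bar knob (36 long, 14 wide, 36 mm tall) standing in the dial's centre, on its axis: 24 mm above the dial's face, 12 mm below the bar's top, 206 mm above the table when upright. Turns with the dial: x axis along the bar, y across its 14 mm width, z along the dial's axis (up when upright).
- crank_grip (a point): Middle of the crank's black round grip, a roller 14 mm thick, 60 mm long, parallel to the tipping axis; it spins freely on its pin, so it can be held from above and carried round without turning the gripper. 75 mm from the tipping axis; the crank arm is 34 mm away on the dispenser's side. The point turns with the hopper; its y axis points along the grip, away from the dispenser.
- pivot (a point): Point on the tipping axis midway between the stand's two posts, 135 mm above the table. Fixed axes: x level towards the dish (the dial tips this way), y along the tipping axis to the crank side, z up. In them the crank grip is at x = 75 mm sin(hopper - 1.15), y = 118 mm, z = 75 mm cos(hopper - 1.15). Posts: 64 to 74 mm to either side, up to 19 mm above the pivot.
- chamber (a point): Centre of the clear chamber, a 32 x 32 mm square tube set corner-wise (the corner nearest the dial's axis flattened), 80 mm deep inside, that holds the balls (big ball at the bottom, small ones on it) and turns with the hopper. z axis along the chamber towards the dial. Upright, it lies on the dish side of the dial's axis.
- dish_in (a point): Centre of the inner floor of the loose round steel dish (rim 124 mm across, 46 mm high, floor 4 mm thick) that stands on the dispenser's base plate, partly under the hopper on the side to which it tips.
- big_ball_center (a point): Centre of the big white plastic ball, 28 mm across, at the bottom of the chamber; it must stay in.
- ball0_center (a point): Centre of one of the three small steel balls, 14 mm across, in the chamber at the start.
- ball1_center (a point): Centre of one of the three small steel balls, 14 mm across, in the chamber at the start.
- ball2_center (a point): Centre of one of the three small steel balls, 14 mm across, in the chamber at the start.
- jar_mid (a point): Bystander: centre of a small capped glass jar, 52 mm across and 75 mm tall, standing on the crank-less side of the dispenser.
- petri_mid (a point): Bystander: centre of a clear lidded petri dish, 94 mm across and 16 mm tall, lying flat beyond the crank side.
- spoon_grip (a point): Bystander: handle of a steel spoon, 170 mm long, lying flat beyond the jar.
There are look-alikes about, which are no part of the job. Of the things shaped like the part that bears dish_in, the bare steel one is meant.

How it is judged:
By the outcome, as a careful person would: the job done as asked, in the order asked, and still so for the second after the job is handed in, with the robot touching nothing.
It also fails if it takes over 64 s, if anything falls off the work surface, if the arm or the gripper's body presses on something with over 40 N, if the wrist force passes 120 N, or if a joint passes its speed limit or range.

## Working session

There is one attempt and no reset: what is moved stays moved. The work goes in short steps, Python scripts to look and compute and a tool call to move; the robot and the scene stay as the last step left them, time stands still between calls to the robot, and variables do not carry over. Pictures are saved under pics/ and viewed, about 8 in all and at most 12, crops included, and the job is handed in when it is done.

Besides the shell and the picture viewer there is one more tool, called after "Emit:" as a command line: name --argument value ..., lists and objects as JSON in quotes. apply_moves: Moves the arm, as the interface text tells. Its arguments: {"type":"object","properties":{"commands":{"type":"array"},"squeeze":{"type":"number"}},"required":["commands"]}

```bash
mkdir -p pics; cat > h.py <<'E'
from plant import *
import numpy as np, cv2
def w(cam,p):
    m=camera_model(cam); return np.array(m["R"]).T@(np.array(p)-np.array(m["t"]))
def px(cam,X):
    m=camera_model(cam); c=np.array(m["R"])@np.array(X)+np.array(m["t"]); u=np.array(m["intrinsics"])@c; return u[:2]/u[2]
E
python3 - <<'E'
from h import *
ims=[]
for c in("side","top"):
    im,d=read_camera(c); cv2.imwrite(f"pics/a_{c}.png",im); ims.append(im)
    for q in("knob_grip","crank_grip","pivot","chamber","dish_in","big_ball_center","ball0_center","jar_mid","petri_mid","dial"):
        for r in spot_point(q,c)[:3]:
            P=w(c,r["point"]); print(c,q,round(r["conf"],2),P.round(3),px(c,P).round(0))
cv2.imwrite("pics/a.png",cv2.resize(np.vstack(ims),(512,768))[:, :]) 
print(read_state())
E
```

```text
side knob_grip 0.75 [ 0.543 -0.013  0.209] [271. 184.]
side crank_grip 0.94 [0.483 0.103 0.167] [302. 237.]
side pivot 0.81 [ 0.559 -0.01   0.137] [263. 212.]
side chamber 0.69 [ 0.546 -0.01   0.207] [270. 186.]
side chamber 0.67 [ 0.574 -0.01   0.139] [256. 212.]
side dish_in 0.91 [ 0.773 -0.2    0.004] [185. 206.]
side dish_in 0.77 [0.79  0.193 0.001] [143. 329.]
side dish_in 0.65 [ 0.617 -0.011  0.015] [238. 253.]
side jar_mid 0.74 [ 0.626 -0.183  0.036] [239. 201.]
side petri_mid 0.63 [0.52  0.199 0.008] [281. 333.]Traceback (most recent call last):
  File "<stdin>", line 6, in <module>
ValueError: it knows: ball0_center, ball1_center, ball2_center, big_ball_center, chamber, crank_grip, dish_in, jar_mid, knob_grip, petri_mid, pivot, spoon_grip
```

```bash
python3 - <<'E'
from h import *
from scipy.spatial.transform import Rotation as R
c="top"; im,d=read_camera(c); cv2.imwrite("pics/b_top.png",cv2.resize(im,(768,576)))
for q in("knob_grip","crank_grip","pivot","chamber","dish_in"):
        for r in spot_point(q,c)[:3]:
            P=w(c,r["point"]); print(c,q,round(r["conf"],2),P.round(3),px(c,P).round(0), r.keys())
s=read_state(); print(s["t"],s["tool_pos"],R.from_rotvec(s["orientation"]).as_matrix().round(3))
im=cv2.imread("pics/a_side.png"); cv2.imwrite("pics/b_side.png",cv2.resize(im,(768,576)))
E
```

```text
top knob_grip 0.88 [ 0.546 -0.011  0.204] [212. 210.] dict_keys(['point', 'conf'])
top crank_grip 0.86 [0.484 0.099 0.166] [158. 241.] dict_keys(['point', 'conf'])
top pivot 0.71 [ 0.562 -0.016  0.13 ] [216. 205.] dict_keys(['point', 'conf'])
top chamber 0.65 [ 0.575 -0.016  0.141] [216. 199.] dict_keys(['point', 'conf'])
top dish_in 0.85 [ 0.618 -0.011  0.013] [216. 187.] dict_keys(['point', 'conf'])
top dish_in 0.84 [ 0.803 -0.031  0.007] [226. 114.] dict_keys(['point', 'conf'])
top dish_in 0.81 [ 0.777 -0.201  0.002] [293. 126.] dict_keys(['point', 'conf'])
0.8 [ 0.20734352 -0.56306262  0.21867908] [[ 0.938  0.346  0.   ]
 [ 0.346 -0.938 -0.   ]
 [-0.     0.    -1.   ]]
```

View pics/b_top.png

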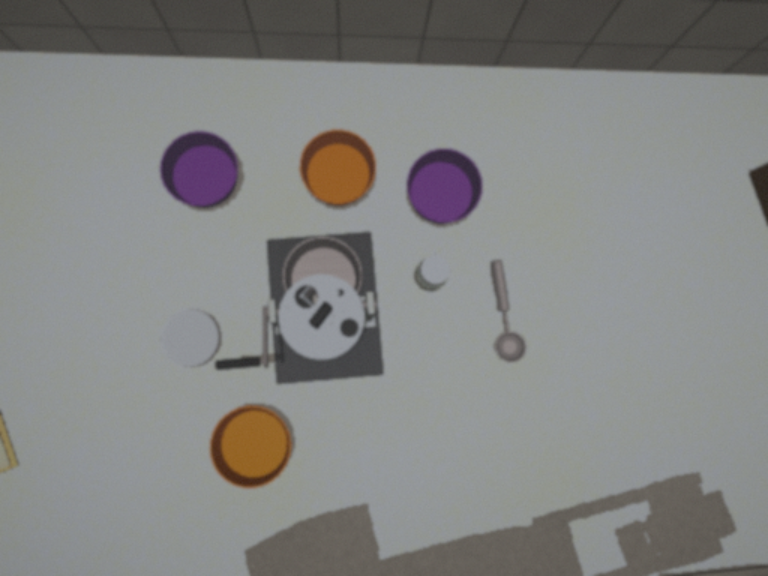

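View pics/b_side.png

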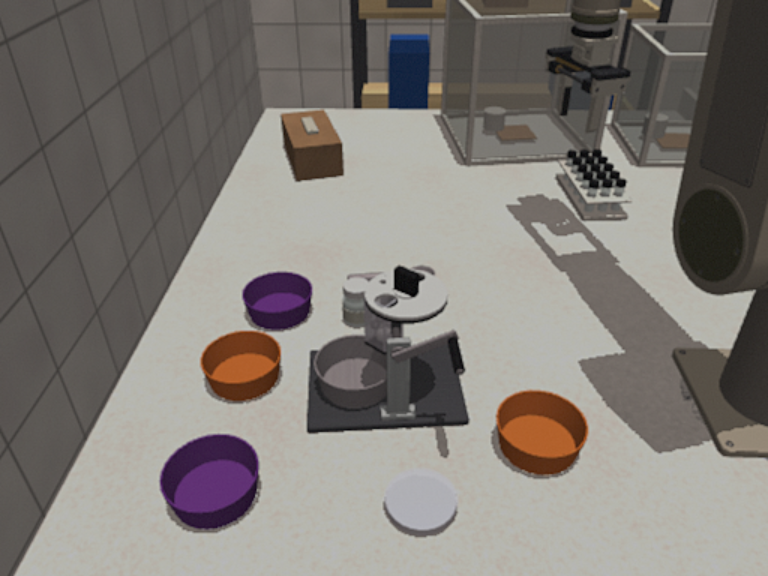

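The top view (768 px wide) shows the dispenser at about (322,310). The dial holes are large at (306,296), small at (341,293) and middle at (349,327). The knob bar is at (320,315) and the crank grip at (240,363).

There are five dishes: steel at (323,270) on the base plate, purple at (200,170) and (444,187), orange at (338,168) and (251,445). The bare steel one on the base plate is the one meant. Next I measure the bar angle, the yaw and the dial angle.

```bash
cat >> h.py <<'E'
def cloud(cam,d):
    m=camera_model(cam);K=np.array(m["intrinsics"]);v,u=np.mgrid[:d.shape[0],:d.shape[1]]
    c=np.stack([(u-K[0,2])/K[0,0]*d,(v-K[1,2])/K[1,1]*d,d],-1)
    return (c-np.array(m["t"]))@np.array(m["R"])
E
python3 - <<'E'
from h import *
im,d=read_camera("top"); P=cloud("top",d); g=im.max(2)
def line(m,n):
    X=P[m]; c=X.mean(0); u=np.linalg.svd(X[:,:2]-c[:2])[2][0]
    r=cv2.minAreaRect((X[:,:2]*1000).astype(np.float32)); print(n,m.sum(),c.round(4),"ang",np.degrees(np.arctan2(u[1],u[0])).round(1),"rect",r)
near=lambda x,y,r:np.hypot(P[...,0]-x,P[...,1]-y)<r
ok=d>0
line(ok&near(.546,-.011,.028)&(P[...,2]>.198),"knob")
line(ok&near(.545,-.011,.07)&(abs(P[...,2]-.182)<.008),"dial")
line(ok&near(.484,.1,.05)&(P[...,2]>.155)&(P[...,2]<.185)&(g<70)&(P[...,1]>.06),"crank")
mk=cut_out("crank_grip","top"); 
for k in mk[:1]: line(k["mask"]&ok&(P[...,2]>.14),"crankmask")
mk=cut_out("knob_grip","top"); 
for k in mk[:1]: line(k["mask"]&ok&(P[...,2]>.195),"knobmask")
line(ok&near(.57,-.01,.16)&(P[...,2]<.03)&(P[...,2]>.0)&(g<75),"plate")
for n,(u,v) in dict(big=(306,296),small=(341,293),mid=(349,327),ctr=(322,316)).items():
    # ray to z=.182
    m=camera_model("top");K=np.array(m["intrinsics"]);Rm=np.array(m["R"]);o=-Rm.T@np.array(m["t"]);r=Rm.T@np.linalg.inv(K)@[u/1.5,v/1.5,1]
    print(n,(o+r*(.182-o[2])/r[2]).round(4))
im2,_=read_camera("side")
a=cv2.resize(im[160:270,140:270],(468,396),interpolation=cv2.INTER_CUBIC);b=cv2.resize(im2[160:290,200:320],(366,396),interpolation=cv2.INTER_CUBIC)
cv2.imwrite("pics/c.png",np.hstack([a,b])[:,:800])
E
```

```text
knob 142 [ 0.545  -0.0155  0.2173] ang 143.0 rect ((545.5032348632812, -15.20724105834961), (14.466163635253906, 35.61823654174805), 55.13827133178711)
dial 2311 [ 0.5444 -0.0156  0.1823] ang -66.3 rect ((545.94091796875, -15.213680267333984), (114.89793395996094, 113.69297790527344), 1.0400692224502563)
crank 146 [0.482  0.0953 0.1724] ang -83.1 rect ((482.1966857910156, 96.92913818359375), (11.154190063476562, 57.08675765991211), 6.284882068634033)
crankmask 2862 [ 0.5386 -0.0035  0.1817] ang -62.9 rect ((539.9564819335938, 27.572723388671875), (115.33204650878906, 215.12403869628906), 7.580883979797363)
plate 1935 [ 0.553  -0.0144  0.0131] ang -172.2 rect ((576.5967407226562, -10.677871704101562), (227.9098358154297, 166.40196228027344), 5.723857402801514)
big [0.5728 0.0059 0.182 ]
small [ 0.5778 -0.0415  0.182 ]
mid [ 0.5316 -0.0533  0.182 ]
ctr [ 0.5459 -0.0165  0.182 ]
```

View pics/c.png

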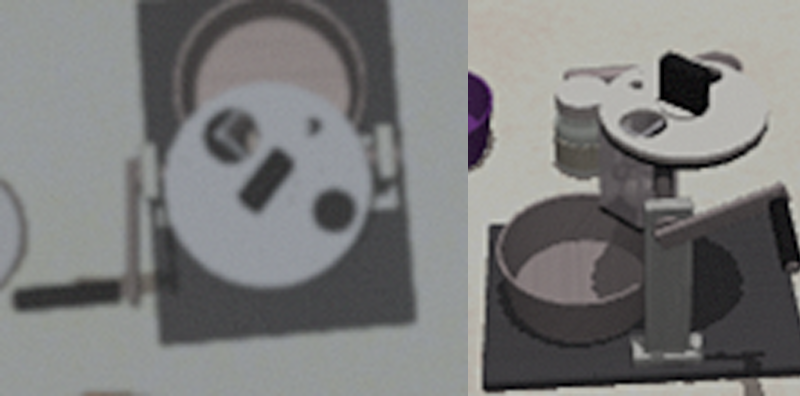

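The crop shows the bar at (268,180), pointing at about 145° in world axes, the small hole at (313,125), the middle hole at (335,210) and the large one at (232,135). With a plate yaw of about 6°, the dial reads about -0.73, so it must turn about +2.03 rad. The knob is at (0.5455, -0.015).

Emit:
apply_moves --commands '[2.8, 4.5, 1.0, 0, 0, -0.12, 5, 2.8, 4.5, 1.0, 0, 0, -0.12, 5, 2.8, 4.5, 1.0, 0, 0, -0.12, 5, 2.8, 4.5, 1.0, 0, 0, -0.12, 5, 2.8, 4.5, 1.0, 0, 0, -0.12, 5, 2.8, 4.5, 1.0, 0, 0, -0.12, 5, 2.8, 4.5, 1.0, 0, 0, -0.12, 5, 2.8, 4.5, 1.0, 0, 0, -0.12, 5]' --squeeze 20

```text
t: 2.0
tool_pos: [0.4339, -0.1937, 0.2999]
orientation: [-2.979, 0.995, -0.005]
force: [0.8, -0.4, 0.3]
opening: 0.0499
```

Emit:
apply_moves --commands '[2.8, 4.5, 0, 0, 0, 0.01, 5, 2.8, 4.5, 0, 0, 0, 0, 5, 2.8, 4.5, 0, 0, 0, 0, 5, 2.8, 4.4, 0, 0, 0, 0, 5, 0, 0, 0, 0, 0, 0, 5]'

```text
t: 2.62
tool_pos: [0.5504, -0.0049, 0.302]
orientation: [-2.984, 0.976, -0.013]
force: [0.4, 0.4, -0.4]
opening: 0.05
```

Emit:
apply_moves --commands '[-0.5, -1.0, -3, 0, 0, 0, 5, 0, 0, -3, 0, 0, 0, 5, 0, 0, -2, 0, 0, 0, 5, 0, 0, -1, 0, 0, 0, 5, 0, 0, 0, 0, 0, 0, 5]'

```text
t: 3.25
tool_pos: [0.5447, -0.0173, 0.2109]
orientation: [-2.985, 0.977, -0.016]
force: [0.5, 0.6, -0.1]
opening: 0.0499
```

Emit:
apply_moves --commands '[0.1, 0.2, -1.3, 0, 0, 0, 5, 0, 0, -0.9, 0, 0, 0, 5, 0, 0, 0, 0, 0, 0, 5, 0, 0, 0, 0, 0, 0, 0.8, 0, 0, 0, 0, 0, 0, 0.8, 0, 0, 0, 0, 0, 0, 0.8, 0, 0, 0, 0, 0, 0, 0.8, 0, 0, 0, 0, 0, 0, 0.8]'

```text
t: 4.25
tool_pos: [0.5479, -0.0151, 0.1906]
orientation: [-2.984, 0.976, -0.024]
force: [2.1, 2.5, -2.0]
opening: 0.0142
```

Emit:
apply_moves --commands '[0, 0, 0, 0, 0, 0.15, 0.8, 0, 0, 0, 0, 0, 0.15, 0.8, 0, 0, 0, 0, 0, 0.15, 0.8, 0, 0, 0, 0, 0, 0.15, 0.8, 0, 0, 0, 0, 0, 0.15, 0.8, 0, 0, 0, 0, 0, 0, 0.8]'

```text
t: 5.0
tool_pos: [0.5483, -0.0131, 0.1906]
orientation: [-3.123, -0.222, -0.022]
force: [0.9, 0.8, -0.7]
opening: 0.014
```

```bash
python3 - <<'E'
from h import *
from scipy.spatial.transform import Rotation as R
s=read_state(); M=R.from_rotvec(s["orientation"]).as_matrix(); print(M[:,2],np.degrees(np.arctan2(M[1,1],M[0,1])),s["wrist_torque"],s["q"])
E
```

```text
[ 0.01301065  0.01144222 -0.99984989] -81.87486195020713 [-0.24748549 -0.11345107 -0.00345345] [-0.12629017 -0.00721946  1.6828903   0.01307861  1.45446462  1.30132091]
```

Emit:
apply_moves --commands '[0, 0, 0, 0, 0, 0.155, 0.8, 0, 0, 0, 0, 0, 0.155, 0.8, 0, 0, 0, 0, 0, 0.155, 0.8, 0, 0, 0, 0, 0, 0.155, 0.8, 0, 0, 0, 0, 0, 0.155, 0.8, 0, 0, 0, 0, 0, 0.155, 0.8, 0, 0, 0, 0, 0, 0.155, 0.8, 0, 0, 0, 0, 0, 0.155, 0.8]'

```text
t: 6.0
tool_pos: [0.5468, -0.0108, 0.1908]
orientation: [-2.399, -1.997, -0.003]
force: [-1.8, 2.4, 0.0]
opening: 0.014
```

```bash
cat > st.py <<'E'
from h import *
from scipy.spatial.transform import Rotation as R
s=read_state(); M=R.from_rotvec(s["orientation"]).as_matrix(); print(M[:,2].round(3),np.degrees(np.arctan2(M[1,1],M[0,1])).round(1),s["tool_pos"].round(4) if hasattr(s["tool_pos"],"round") else s["tool_pos"],s["force"],s["wrist_torque"],s["q"])
E
python3 st.py
```

```text
[-0.011  0.017 -1.   ] -10.4 [ 0.5468 -0.0108  0.1908] [-1.75133658  2.37514656  0.02207662] [ 0.02896604  0.1004335  -0.05328133] [-0.12414227  0.01350338  1.6618297   0.01545133  1.47951621  0.05650404]
```

Hold, then release, rise and look.

Emit:
apply_moves --commands '[0, 0, 0, 0, 0, 0.01, 0.8, 0, 0, 0, 0, 0, 0, 5, 0, 0, 0, 0, 0, 0, 5, 0, 0, 3, 0, 0, 0, 5, 0, 0, 4, 0, 0, 0, 5, -4, 3, 3, 0, 0, 0.1, 5, -5, 3, 0, 0, 0, 0.1, 5, -5, 3, 0, 0, 0, 0, 5]'

```text
t: 7.0
tool_pos: [0.4045, 0.0783, 0.2921]
orientation: [-2.201, -2.213, 0.005]
force: [0.5, 1.2, 0.2]
opening: 0.0495
```

```bash
python3 st.py; python3 - <<'E'
from h import *
im,d=read_camera("top"); P=cloud("top",d)
m=(d>0)&(np.hypot(P[...,0]-.546,P[...,1]+.013)<.028)&(P[...,2]>.198)&(P[...,2]<.225)
print(m.sum(),cv2.minAreaRect((P[m][:,:2]*1000).astype(np.float32)))
im2,_=read_camera("side")
a=cv2.resize(im[160:270,140:270],(468,396),interpolation=cv2.INTER_CUBIC);b=cv2.resize(im2[160:290,200:310],(332,396),interpolation=cv2.INTER_CUBIC)
cv2.imwrite("pics/d.png",np.hstack([a,b]))
for c in("top","side"):
  for q in("crank_grip","pivot","knob_grip"):
    for r in spot_point(q,c)[:1]: print(c,q,w(c,r["point"]).round(4),r["conf"])
E
```

```text
[-0.016  0.012 -1.   ] 0.3 [0.4045 0.0783 0.2921] [0.4853122  1.18965819 0.23450101] [-0.0015553  -0.07495503  0.00731313] [ 0.05465173 -0.39677959  1.83708293  0.01321576  1.71702471  0.05069291]
140 ((546.3826293945312, -15.183181762695312), (35.79365921020508, 14.131733894348145), 79.56192779541016)
top pivot [ 0.5651 -0.0139  0.1319] 0.84
top knob_grip [ 0.5453 -0.0146  0.2066] 0.61
side crank_grip [0.4816 0.1011 0.1643] 0.88
side pivot [ 0.547  -0.0121  0.2082] 0.74
side knob_grip [ 0.5483 -0.0121  0.2036] 0.76
```

View pics/d.png

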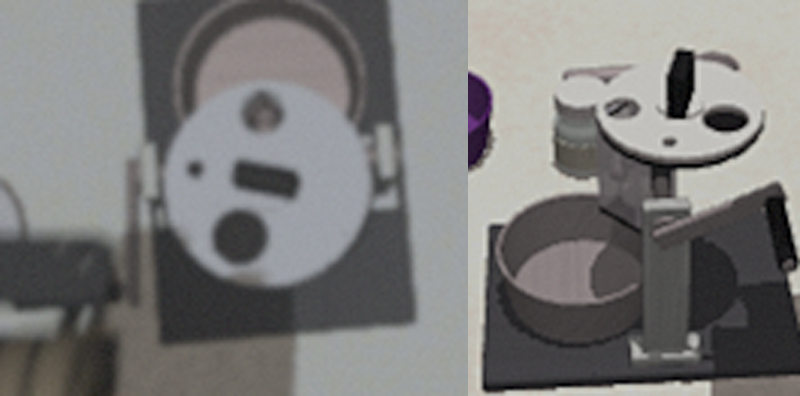

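The middle hole now lies on the dish side at (262,110), with balls visible through it. The dial is at about +1.29. Next is the crank grip, at about (0.4827, 0.101, 0.166).

Emit:
apply_moves --commands '[4, 1.2, 0, -0.012, -0.016, 0.05, 5, 3.8, 1.1, -2, 0, 0, 0.05, 5, 0, 0, -3, 0, 0, 0, 5, 0, 0, 0, 0, 0, 0, 5]'

```text
t: 7.9
tool_pos: [0.4893, 0.0983, 0.2382]
orientation: [-2.103, -2.33, 0.008]
force: [-0.6, 0.0, 0.3]
opening: 0.0504
```

```bash
python3 st.py
```

```text
[-0.005 -0.002 -1.   ] 5.9 [0.4893 0.0983 0.2382] [-0.61869831  0.04041091  0.25063997] [-0.03639802 -0.12263227  0.01991586] [ 9.66335463e-02 -1.47359992e-01  1.72887237e+00 -1.48579365e-03
  1.56550207e+00 -5.75296487e-03]
```

Emit:
apply_moves --commands '[-0.6, 0.3, -1, 0, 0, 0, 5, 0, 0, -3, 0, 0, 0, 5, 0, 0, -2.5, 0, 0, 0, 5, 0, 0, -1.5, 0, 0, 0, 5, 0, 0, 0, 0, 0, 0, 5]'

```text
t: 8.52
tool_pos: [0.4844, 0.1009, 0.1604]
orientation: [2.107, 2.328, -0.0]
force: [-0.7, 0.2, -0.2]
opening: 0.0502
```

Emit:
apply_moves --commands '[-0.1, 0, -1.3, 0, 0, 0, 5, 0, 0, 0, 0, 0, 0, 5, 0, 0, 0, 0, 0, 0, 0.8, 0, 0, 0, 0, 0, 0, 0.8, 0, 0, 0, 0, 0, 0, 0.8, 0, 0, 0, 0, 0, 0, 0.8, 0, 0, 0, 0, 0, 0, 0.8]' --squeeze 25

```text
t: 9.4
tool_pos: [0.4834, 0.101, 0.1495]
orientation: [2.107, 2.327, 0.0]
force: [-1.9, -0.1, 0.5]
opening: 0.0131
```

```bash
python3 st.py; python3 - <<'E'
from h import *
c,s=np.cos(.108),np.sin(.108)
g=lambda h:np.array([c*75*np.sin(h-1.15),s*75*np.sin(h-1.15),75*np.cos(h-1.15)])/10
a=np.linspace(0,2.2,21)
for i in range(20): print(a[i+1].round(2),(g(a[i+1])-g(a[i])).round(2),(g(a[i+1])-g(0)).round(1))
E
```

```text
[ 0.002 -0.001 -1.   ] 5.7 [0.4834 0.101  0.1495] [-1.86177651 -0.09934977  0.50669244] [-0.11016836 -0.14620714  0.00950638] [ 1.03044559e-01 -1.17764396e-01  1.86483192e+00 -1.36273408e-03
  1.39301889e+00  4.03444026e-03]
0.11 [0.38 0.04 0.73] [0.4 0.  0.7]
0.22 [0.45 0.05 0.69] [0.8 0.1 1.4]
0.33 [0.53 0.06 0.63] [1.4 0.1 2.1]
0.44 [0.59 0.06 0.57] [1.9 0.2 2.6]
0.55 [0.65 0.07 0.5 ] [2.6 0.3 3.1]
0.66 [0.7  0.08 0.43] [3.3 0.4 3.6]
0.77 [0.74 0.08 0.35] [4.  0.4 3.9]
0.88 [0.78 0.08 0.26] [4.8 0.5 4.2]
0.99 [0.8  0.09 0.18] [5.6 0.6 4.3]
1.1 [0.82 0.09 0.09] [6.4 0.7 4.4]
1.21 [ 0.82  0.09 -0.  ] [7.3 0.8 4.4]
1.32 [ 0.81  0.09 -0.09] [8.1 0.9 4.3]
1.43 [ 0.8   0.09 -0.18] [8.9 1.  4.1]
1.54 [ 0.77  0.08 -0.27] [9.6 1.  3.9]
1.65 [ 0.74  0.08 -0.35] [10.4  1.1  3.5]
1.76 [ 0.7   0.08 -0.43] [11.1  1.2  3.1]
1.87 [ 0.65  0.07 -0.51] [11.7  1.3  2.6]
1.98 [ 0.59  0.06 -0.58] [12.3  1.3  2. ]
2.09 [ 0.52  0.06 -0.64] [12.8  1.4  1.4]
2.2 [ 0.45  0.05 -0.69] [13.3  1.4  0.7]
```

Emit:
apply_moves --commands '[0.38, 0.04, 0.73, 0, 0, 0, 0.8, 0.45, 0.05, 0.69, 0, 0, 0, 0.8, 0.53, 0.06, 0.63, 0, 0, 0, 0.8, 0.59, 0.06, 0.57, 0, 0, 0, 0.8]'

```text
t: 9.9
tool_pos: [0.5051, 0.1031, 0.1753]
orientation: [2.107, 2.326, 0.002]
force: [7.5, 0.8, -14.5]
opening: 0.0128
```

Emit:
apply_moves --commands '[0, 0, 0, 0, 0, 0, 0.8, 0, 0, 0, 0, 0, 0, 0.8]'

```text
t: 10.15
tool_pos: [0.5064, 0.1033, 0.1759]
orientation: [2.107, 2.326, 0.004]
force: [0.5, -0.2, -4.9]
opening: 0.0131
```

Emit:
apply_moves --commands '[0.63, 0.07, 0.48, 0, 0, 0, 0.8, 0.68, 0.07, 0.4, 0, 0, 0, 0.8, 0.73, 0.08, 0.33, 0, 0, 0, 0.8, 0, 0, 0, 0, 0, 0, 0.8, 0.77, 0.08, 0.24, 0, 0, 0, 0.8, 0.8, 0.09, 0.16, 0, 0, 0, 0.8, 0.82, 0.09, 0.08, 0, 0, 0, 0.8, 0, 0, 0, 0, 0, 0, 0.8]'

```text
t: 11.15
tool_pos: [0.5509, 0.1078, 0.1897]
orientation: [-2.108, -2.327, 0.008]
force: [3.0, -0.4, -11.5]
opening: 0.0134
```

```bash
python3 st.py; python3 - <<'E'
from h import *
im2,_=read_camera("side")
for q in("crank_grip","pivot"):
    for r in spot_point(q,"side")[:2]: print(q,w("side",r["point"]).round(4),r["conf"])
cv2.imwrite("pics/e.png",cv2.resize(im2[100:290,150:350],(600,570),interpolation=cv2.INTER_CUBIC))
E
```

```text
[-0.005 -0.002 -1.   ] 5.7 [0.5509 0.1078 0.1897] [  2.95871335  -0.42434429 -11.51769467] [-0.0566969  -0.49783608  0.04877462] [ 0.10302967  0.04628688  1.6302133  -0.00165752  1.47004994  0.00450225]
crank_grip [0.5511 0.1048 0.2084] 0.58
pivot [ 0.5584 -0.0129  0.1364] 0.58
```

View pics/e.png

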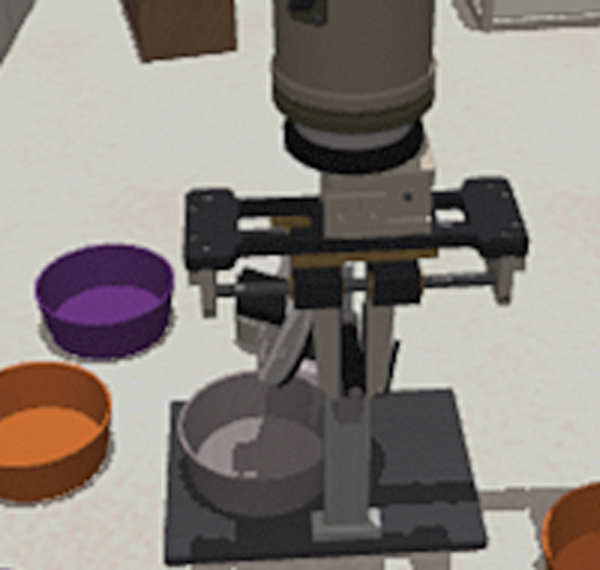

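The side crop shows the hopper tipped about 60° towards the steel dish, with the grip still held at about (350,375). I continue.

Emit:
apply_moves --commands '[0.82, 0.09, 0.0, 0, 0, 0, 0.8, 0.82, 0.09, -0.06, 0, 0, 0, 0.8, 0.81, 0.09, -0.14, 0, 0, 0, 0.8, 0, 0, 0, 0, 0, 0, 0.8, 0.79, 0.09, -0.22, 0, 0, 0, 0.8, 0.76, 0.08, -0.3, 0, 0, 0, 0.8, 0.72, 0.08, -0.38, 0, 0, 0, 0.8, 0, 0, 0, 0, 0, 0, 0.8]'

```text
t: 12.3
tool_pos: [0.5931, 0.1121, 0.1752]
orientation: [-2.1, -2.319, 0.029]
force: [-3.2, -0.7, -9.6]
opening: 0.013
```

Emit:
apply_moves --commands '[0.63, 0.07, -0.5, 0, 0, 0, 0.8, 0.58, 0.06, -0.55, 0, 0, 0, 0.8, 0, 0, 0, 0, 0, 0, 0.8, 0.52, 0.06, -0.62, 0, 0, 0, 0.8, 0.45, 0.05, -0.66, 0, 0, 0, 0.8, 0, 0, 0, 0, 0, 0, 0.8]'

```text
t: 13.05
tool_pos: [0.612, 0.1141, 0.1547]
orientation: [-2.097, -2.316, 0.037]
force: [-6.0, -2.5, -8.1]
opening: 0.0129
```

```bash
python3 st.py
```

```text
[-0.028 -0.006 -1.   ] 5.7 [0.612  0.1141 0.1547] [-6.00057198 -2.52037018 -8.06347626] [-0.32024995  0.8549749   0.0335757 ] [ 0.10407195  0.25541768  1.46465022 -0.00356145  1.45024179  0.00544148]
```

Emit:
apply_moves --commands '[0.2, 0.02, -0.32, 0, 0, 0, 0.8, 0, 0, 0, 0, 0, 0, 0.8, 0, 0, 0, 0, 0, 0, 0.8, 0, 0, 0, 0, 0, 0, 0.8, 0, 0, 0, 0, 0, 0, 0.8, 0, 0, 0, 0, 0, 0, 0.8, 0, 0, 0, 0, 0, 0, 0.8, 0, 0, 0, 0, 0, 0, 0.8]'

```text
t: 14.05
tool_pos: [0.611, 0.114, 0.156]
orientation: [-2.095, -2.315, 0.043]
force: [-5.0, -1.9, -8.9]
opening: 0.0133
```

```bash
python3 st.py; python3 - <<'E'
from h import *
im2,_=read_camera("side"); im,_=read_camera("top")
for c in("side","top"):
  for q in("crank_grip","ball0_center","big_ball_center"):
    for r in spot_point(q,c)[:4]: print(c,q,w(c,r["point"]).round(4),r["conf"])
a=cv2.resize(im2[150:290,170:310],(400,400),interpolation=cv2.INTER_CUBIC);b=cv2.resize(im[130:270,140:280],(400,400),interpolation=cv2.INTER_CUBIC)
cv2.imwrite("pics/f.png",np.hstack([a,b]))
E
```

```text
[-0.033 -0.008 -0.999] 5.7 [0.611 0.114 0.156] [-4.99332736 -1.88749092 -8.91634215] [-0.27872049  0.86137372 -0.03187803] [ 0.10444707  0.25686959  1.4605977  -0.00413745  1.45760194  0.00550051]
side crank_grip [0.6137 0.1134 0.1758] 0.69
side ball0_center [ 0.6529 -0.0041  0.0241] 0.38
top crank_grip [0.6136 0.1119 0.1794] 0.87
```

View pics/f.png

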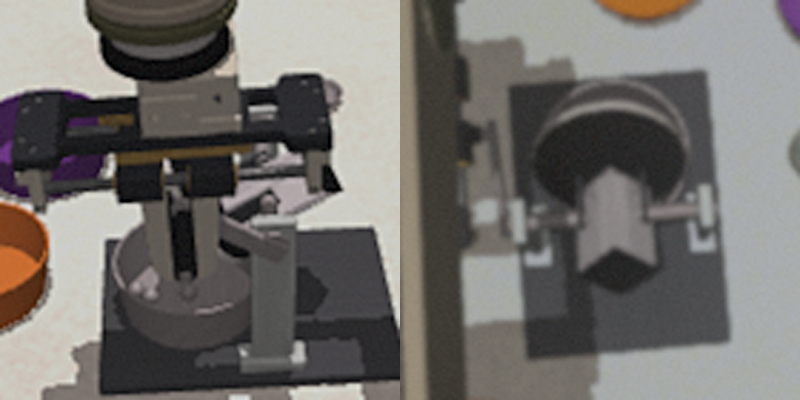

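At least two balls show in the steel dish at about (147,288). The tip is about 2.14, at the low end of the range, so I go slightly further and wait.

Emit:
apply_moves --commands '[0.4, 0.04, -0.6, 0, 0.03, 0, 0.8, 0.3, 0.03, -0.45, 0, 0, 0, 0.8, 0, 0, 0, 0, 0, 0, 0.8, 0, 0, 0, 0, 0, 0, 0.8, 0, 0, 0, 0, 0, 0, 0.8, 0, 0, 0, 0, 0, 0, 0.8, 0, 0, 0, 0, 0, 0, 0.8, 0, 0, 0, 0, 0, 0, 0.8]'

```text
t: 15.45
tool_pos: [0.6137, 0.1143, 0.1503]
orientation: [-2.075, -2.294, 0.085]
force: [-7.4, -2.4, -7.3]
opening: 0.0134
```

```bash
python3 st.py; python3 - <<'E'
from h import *
im2,_=read_camera("side")
for c in("side",):
  for q in("crank_grip","ball0_center","big_ball_center"):
    for r in spot_point(q,c)[:4]: print(c,q,w(c,r["point"]).round(4),r["conf"],px(c,w(c,r["point"])).round(0))
cv2.imwrite("pics/g.png",cv2.resize(im2[190:290,200:300],(600,600),interpolation=cv2.INTER_CUBIC))
E
```

```text
[-0.072 -0.009 -0.997] 5.7 [0.6137 0.1143 0.1503] [-7.41945709 -2.40149154 -7.28432185] [-0.30091625  0.82499451 -0.01158382] [ 0.10301552  0.30687525  1.41322523 -0.00173632  1.49402945  0.00312689]
side crank_grip [0.6157 0.1103 0.1672] 0.66 [231. 239.]
side ball0_center [ 0.6508 -0.0024  0.0261] 0.47 [223. 252.]
```

View pics/g.png

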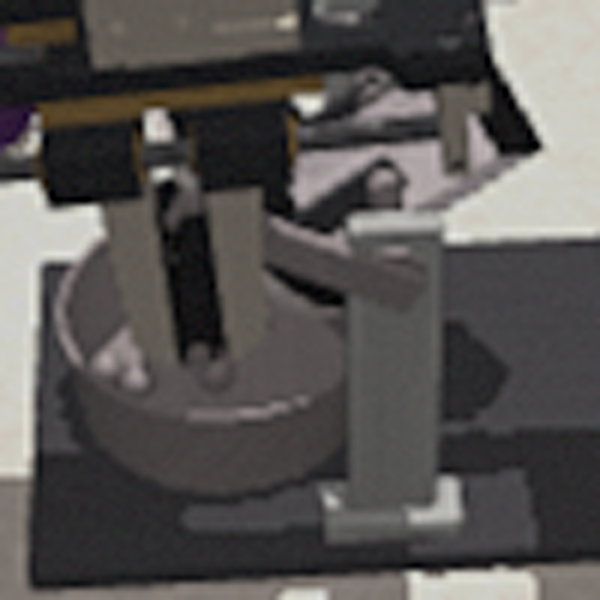

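Emit:
apply_moves --commands '[0, 0, 0, 0, -0.03, 0, 0.8, 0, 0, 0, 0, -0.03, 0, 0.8, 0, 0, 0, 0, 0, 0, 0.8, 0, 0, 0, 0, 0, 0, 0.8, 0, 0, 0, 0, 0, 0, 0.8, 0, 0, 0, 0, 0, 0, 0.8, 0, 0, 0, 0, 0, 0, 0.8, 0, 0, 0, 0, 0, 0, 0.8]'

```text
t: 16.65
tool_pos: [0.6118, 0.1139, 0.1554]
orientation: [-2.106, -2.328, 0.024]
force: [-6.3, -1.7, -7.9]
opening: 0.0131
```

Emit:
apply_moves --commands '[-0.4, -0.04, 0.7, 0, 0, 0, 0.8, -0.47, -0.05, 0.66, 0, 0, 0, 0.8, -0.53, -0.06, 0.6, 0, 0, 0, 0.8, 0, 0, 0, 0, 0, 0, 0.8, -0.58, -0.06, 0.56, 0, 0, 0, 0.8, -0.63, -0.07, 0.5, 0, 0, 0, 0.8, -0.7, -0.07, 0.43, 0, 0, 0, 0.8, 0, 0, 0, 0, 0, 0, 0.8]'

```text
t: 17.65
tool_pos: [0.5692, 0.1095, 0.187]
orientation: [-2.098, -2.319, 0.044]
force: [-5.3, -1.8, -13.2]
opening: 0.0128
```

```bash
cat >> st.py <<'E'
g=s["tool_pos"]-.019*M[:,2]; c,sn=np.cos(.108),np.sin(.108); r=g-[.5635,-.009,.135]
x=r[0]*c+r[1]*sn; print("x' z",x.round(4),r[2].round(4),"r",np.hypot(x,r[2]).round(4),"h",(np.arctan2(x,r[2])+1.15).round(3),"y'",(-r[0]*sn+r[1]*c).round(4))
E
python3 st.py
```

```text
[-0.029 -0.012 -1.   ] 5.7 [0.5692 0.1095 0.187 ] [ -5.34247188  -1.78895431 -13.16653965] [-0.19575703  0.65822095 -0.0044618 ] [ 0.10737909  0.12313797  1.55435109 -0.00879401  1.4943192   0.008146  ]
x' z 0.019 0.0709 r 0.0734 h 1.411 y' 0.1174
```

Emit:
apply_moves --commands '[-0.8, -0.09, 0.16, 0, -0.01, 0, 0.8, -0.82, -0.09, 0.07, 0, 0, 0, 0.8, -0.82, -0.09, 0, 0, 0, 0, 0.8, 0, 0, 0, 0, 0, 0, 0.8, -0.81, -0.09, -0.12, 0, 0, 0, 0.8, -0.8, -0.09, -0.2, 0, 0, 0, 0.8, -0.77, -0.08, -0.28, 0, 0, 0, 0.8, 0, 0, 0, 0, 0, 0, 0.8]'

```text
t: 18.65
tool_pos: [0.5249, 0.1049, 0.186]
orientation: [2.104, 2.325, -0.011]
force: [6.0, 0.7, -23.5]
opening: 0.0128
```

```bash
python3 st.py
```

```text
[-0.001 -0.009 -1.   ] 5.7 [0.5249 0.1049 0.186 ] [  5.96053066   0.69171836 -23.49901413] [ 0.10287362 -1.04922896  0.04410291] [ 0.10786997 -0.02495908  1.7088748  -0.00915921  1.45919933  0.00900884]
x' z -0.0261 0.07 r 0.0747 h 0.793 y' 0.1176
```

Emit:
apply_moves --commands '[-0.74, -0.08, -0.45, 0, 0, 0, 0.8, -0.7, -0.07, -0.48, 0, 0, 0, 0.8, 0, 0, 0, 0, 0, 0, 0.8, -0.63, -0.07, -0.55, 0, 0, 0, 0.8, -0.58, -0.06, -0.6, 0, 0, 0, 0.8, 0, 0, 0, 0, 0, 0, 0.8]'

```text
t: 19.4
tool_pos: [0.5128, 0.1037, 0.18]
orientation: [2.086, 2.305, 0.037]
force: [9.8, -0.7, -21.5]
opening: 0.0135
```

```bash
python3 st.py
```

```text
[ 0.04  -0.004 -0.999] 5.7 [0.5128 0.1037 0.18  ] [  9.81670714  -0.70078383 -21.47879861] [-0.05443328 -1.54859422  0.06781074] [ 0.10765797 -0.09715482  1.78957948 -0.0086806   1.40971883  0.0094106 ]
x' z -0.0391 0.064 r 0.075 h 0.602 y' 0.1176
```

```bash
python3 - <<'E'
from h import *
im2,_=read_camera("side")
for r in spot_point("crank_grip","side")[:2]: print(w("side",r["point"]).round(4),r["conf"])
cv2.imwrite("pics/i.png",cv2.resize(im2[140:290,200:350],(600,600),interpolation=cv2.INTER_CUBIC))
E
```

```text
[0.5111 0.1    0.1999] 0.8
```

View pics/i.png

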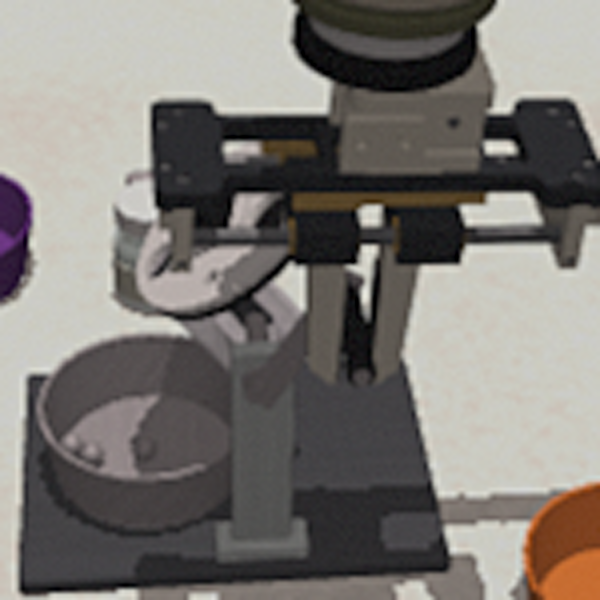

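All three balls are in the steel dish, at (75,443), (93,455) and (145,447). The hopper is at about 0.6, and strain has built up in the grasp. I release, level the tool, re-grip lightly and finish.

Emit:
apply_moves --commands '[0, 0, 0, 0, 0, 0, 3, 0, 0, 0, 0, 0, 0, 3, 0, 0, 0, 0, 0.04, 0, 3, 0, 0, 0, 0, 0, 0, 3]'

```text
t: 20.0
tool_pos: [0.5162, 0.1044, 0.1868]
orientation: [2.102, 2.323, 0.006]
force: [-0.8, -0.0, 0.2]
opening: 0.0301
```

```bash
python3 st.py; python3 - <<'E'
from h import *
for c in ("side","top"):
  read_camera(c)
  for r in spot_point("crank_grip",c)[:1]: print(w(c,r["point"]).round(4),r["conf"])
E
```

```text
[ 0.009 -0.003 -1.   ] 5.7 [0.5162 0.1044 0.1868] [-0.76088635 -0.01506055  0.19202239] [-0.01184555 -0.06849343  0.02828912] [ 0.10482102 -0.06034762  1.74176284 -0.00374591  1.45129033  0.00551506]
x' z -0.0349 0.0708 r 0.0789 h 0.691 y' 0.1179
[0.5113 0.1038 0.1985] 0.91
[0.5129 0.0974 0.2004] 0.76
```

Emit:
apply_moves --commands '[-0.4, -0.03, -0.65, 0, 0, 0, 3, 0, 0, 0, 0, 0, 0, 3, 0, 0, 0, 0, 0, 0, 0.8, 0, 0, 0, 0, 0, 0, 0.8, 0, 0, 0, 0, 0, 0, 0.8, -0.68, -0.07, -0.48, 0, 0, 0, 0.8, -0.64, -0.07, -0.52, 0, 0, 0, 0.8, 0, 0, 0, 0, 0, 0, 0.8]' --squeeze 12

```text
t: 21.2
tool_pos: [0.4979, 0.1027, 0.1688]
orientation: [2.1, 2.322, 0.01]
force: [2.2, 0.2, -3.3]
opening: 0.0134
```

```bash
python3 st.py
```

```text
[ 0.012 -0.003 -1.   ] 5.7 [0.4979 0.1027 0.1688] [ 2.23705944  0.2283805  -3.34077052] [ 0.02694774 -0.48161943  0.03780469] [ 0.10542441 -0.10230061  1.8147009  -0.00383871  1.4172242   0.00601605]
x' z -0.0534 0.0528 r 0.075 h 0.359 y' 0.1182
```

Emit:
apply_moves --commands '[-0.55, -0.06, -0.62, 0, 0, 0, 0.8, -0.5, -0.05, -0.68, 0, 0, 0, 0.8, 0, 0, 0, 0, 0, 0, 0.8, -0.4, -0.04, -0.75, 0, 0, 0, 0.8, -0.35, -0.04, -0.75, 0, 0, 0, 0.8, 0, 0, 0, 0, 0, 0, 0.8]'

```text
t: 21.95
tool_pos: [0.4816, 0.1011, 0.1416]
orientation: [2.097, 2.318, 0.019]
force: [2.0, 0.4, -2.4]
opening: 0.0135
```

```bash
python3 st.py
```

```text
[ 0.02  -0.002 -1.   ] 5.7 [0.4816 0.1011 0.1416] [ 1.9906094   0.35779833 -2.39898816] [ 0.08905945 -0.37579179 -0.02074443] [ 0.10547282 -0.13498033  1.89546741 -0.00377104  1.36165222  0.0062073 ]
x' z -0.07 0.0256 r 0.0745 h -0.07 y' 0.1183
```

Emit:
apply_moves --commands '[-0.3, -0.03, -0.7, 0, 0, 0, 0.8, -0.25, -0.03, -0.6, 0, 0, 0, 0.8]'

```text
t: 22.2
tool_pos: [0.4821, 0.1011, 0.134]
orientation: [2.09, 2.31, 0.036]
force: [4.1, 1.8, 18.1]
opening: 0.0135
```

The force rose to +18 N, so the hopper is against the upright stop. I release, lift and check.

Emit:
apply_moves --commands '[0, 0, 0, 0, 0, 0, 0.8, 0, 0, 0, 0, 0, 0, 5, 0, 0, 0, 0, 0, 0, 5, 0, 0, 3, 0, 0, 0, 5, 0, 0, 5, 0, 0, 0, 5, 0, 0, 5, 0, 0, 0, 5, -3, 2, 2, 0, 0, 0, 5, -5, 0, 0, 0, 0, 0, 5]'

```text
t: 23.2
tool_pos: [0.395, 0.1202, 0.2814]
orientation: [2.1, 2.317, 0.016]
force: [0.2, -0.4, 0.2]
opening: 0.0503
```

```bash
python3 st.py; python3 - <<'E'
from h import *
im,d=read_camera("top"); P=cloud("top",d)
m=(d>0)&(np.hypot(P[...,0]-.546,P[...,1]+.013)<.028)&(P[...,2]>.198)&(P[...,2]<.225)
print(m.sum(),P[m].mean(0),cv2.minAreaRect((P[m][:,:2]*1000).astype(np.float32)))
m=(d>0)&(np.hypot(P[...,0]-.545,P[...,1]+.015)<.055)&(abs(P[...,2]-.182)<.012); X=P[m]
A=np.c_[X[:,:2]-[.545,-.015],np.ones(len(X))]; print("dial plane",np.linalg.lstsq(A,X[:,2],rcond=None)[0])
im2,_=read_camera("side")
for r in spot_point("crank_grip","side")[:1]: print(w("side",r["point"]).round(4),r["conf"])
for q in("jar_mid","petri_mid","dish_in"):
  for r in spot_point(q,"side")[:3]: print(q,w("side",r["point"]).round(3),round(r["conf"],2))
a=cv2.resize(im[140:270,140:270],(400,400),interpolation=cv2.INTER_CUBIC);b=cv2.resize(im2[160:290,190:320],(400,400),interpolation=cv2.INTER_CUBIC)
cv2.imwrite("pics/j.png",np.hstack([a,b]))
E
```

```text
[ 0.018 -0.002 -1.   ] 5.6 [0.395  0.1202 0.2814] [ 0.15057344 -0.44783689  0.19604287] [-0.03817319 -0.01195572 -0.0136688 ] [ 0.17563134 -0.42822832  1.87935165 -0.00509742  1.67348034  0.07715275]
x' z -0.1539 0.1654 r 0.2259 h 0.401 y' 0.1466
139 [ 0.54493213 -0.01526991  0.21781207] ((545.4075927734375, -15.062919616699219), (35.9603385925293, 13.873198509216309), 81.19146728515625)
dial plane [ 0.01475001 -0.01669777  0.18228309]
[0.4817 0.0997 0.1631] 0.6
jar_mid [ 0.624 -0.18   0.038] 0.75
petri_mid [0.52  0.201 0.006] 0.69
dish_in [ 0.773 -0.199  0.003] 0.91
dish_in [0.357 0.098 0.002] 0.88
dish_in [0.79  0.194 0.002] 0.7
```

View pics/j.png

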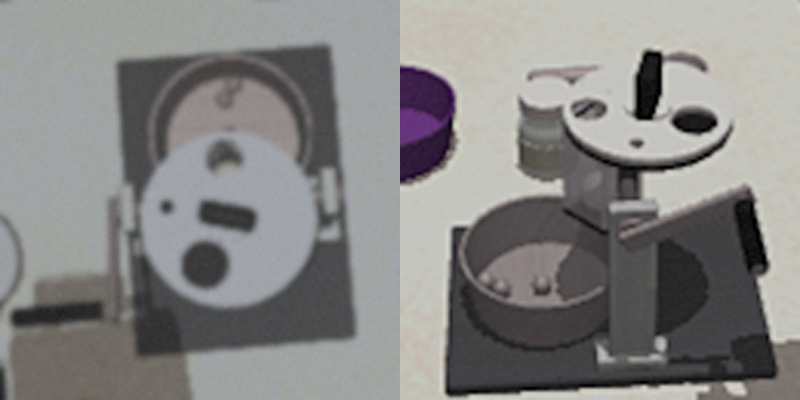

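The hopper is upright and the knob is back at its original position. Three balls lie in the steel dish at (488,280), (502,288) and (542,285), and the big ball is still in the chamber at (595,185). I hand in.

```bash
python3 -c "
from plant import *
print(close_job())"
```

```text
the job is handed in; nothing more can be done
None
```

The job is done and handed in, with the robot clock at about 23 to 24 s of the 64 s allowed. All three small steel balls are in the steel dish and the hopper is back upright.

- **Dial:** I turned it from about -0.73 to about +1.3, which puts the 25 mm hole over the chamber.
- **Tipping:** I tipped the hopper with the crank to about 2.2, waited about 2.5 s in all near full tip, then swung it back. At the end it pressed against the upright stop with about 18 N.
- **Last pictures:** Three balls show in the dish and the big ball is still in the chamber. The knob is back within 1 mm of where it started. The jar and petri dish read within about 4 mm of their starting positions. The spoon and the steel dish look unmoved, but I did not measure either at the end (the network found only the look-alike dishes).

**What disagreed:**
- On the way back, with the hopper at about 0.6, strain built up in the grip to about 23 N. I released and re-gripped more lightly before finishing the swing.
- A plane fitted to the dial's depth readings at the end showed a slope of about 0.015. I put that down to noise and calibration, but had no earlier fit to compare it with.

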